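# Show the padlock to the desk camera

## Task

Lift the brass padlock up and off its hook on the key rack and hold it up to the inspection camera: 12 cm in front of the lens, centred on the lens's line of sight, upright with the shackle on top, and with the side that faced out from the rack (the side with the plate) turned squarely to the lens. Finish still gripping it there, motionless, in the air; do not put it down or let go. Leave the blue key on its hook, do not drop the padlock or touch the camera with anything, and leave the other things on the desk where they are.

Things in the scene. Friction and masses are not known exactly. Their poses are not given: they have to be found in the camera images.
- key_rack: Fixed key rack: dark steel foot 110 x 220 x 12 mm, two posts, wooden rail 210 mm long (along y) with its front face at x = 0 and its top at z = 195 mm. Two J-hooks stick out of the rail to -x (the front, roughly towards the robot) at y = +65 and -65 mm, z = 190 mm; the padlock hangs on one, the blue key on the other, either way round. Origin: centre of the foot's underside; z up.
- padlock: Brass padlock 66 mm long with shackle, 40 wide, 14 thick, 0.11 to 0.22 kg. Own x points along its length to the shackle (up while it hangs), y across the width, z out of the plate side (away from the rail while it hangs). Origin on the back side; the front is z = 14 mm. The solid block is x = -32 to 4 mm, y = -20 to 20 mm. The shackle's top bar is x = 27 to 33 mm, so its opening is 23 mm high.
- lock_center (a point): Middle of the padlock's solid body (its x = -14, y = 0, z = 7 mm); axes as the padlock's. This is the point to bring onto the lens's line of sight. A good grip from above is across the 40 mm width (along y), 4 mm above this point; the shackle's top and the rack's rail then stand about 43 mm above the gripping point.
- hook_left (a point): Tip of the rack's left hook (y = +65 mm); axes as the rack's. Hook of 5 mm wire: its straight arm runs level from the rail to 5 mm short of this tip; the tip, 59 mm in front of the rail, rises 8 mm above the arm's upper side. Things hang 36 mm in front of the rail. The padlock raised 9 to 17 mm slides out over the tip to -x; raised farther while on the arm, its body meets the arm from below.
- hook_right (a point): Tip of the rack's right hook (y = -65 mm), the same as the left one.
- lens (a point): Centre of the camera lens's front glass. The lens looks level along this point's -y axis; z up, x across. The point to present at is at y = -120 mm in this frame. Its height above the desk differs, 180 to 260 mm.
- desk_camera: Inspection camera: black round foot 110 mm in diameter, aluminium column 14 mm thick and 327 mm high, and on it a white head 62 mm wide and 46 mm high whose black lens looks along the camera's -y axis; the lens's front stands 75 mm from the column's axis. Fixed; origin: centre of the foot's underside.
- blue_key: Cabinet key with a blue plastic head 34 mm wide, 6 mm thick and 40 mm high and a brass blade below, hanging on the other hook by the slot in its head. Origin: at the top of the slot, 7 mm behind the middle of its thickness; z up.
- stapler: Black stapler, 36 x 150 x 54 mm, on the desk in front of the rack; origin: centre of its underside, long side along its y.
- red_marker: White marker pen with a red cap, 136 mm long, 17 mm thick, lying on the desk; origin: centre of its underside, length along its y.
- sticky_pad: Yellow pad of sticky notes, 76 x 50 x 14 mm, on the desk; origin: centre of its underside.
- masking_tape: Flat-lying roll of cream masking tape, 104 mm in diameter, 25 mm high; origin: centre of its underside.
Things that resemble listed ones, but are neither listed nor needed, are in the scene too. There is more than one size of the padlock; the one meant has the size given above.

How it is judged:
On the way:
1. the padlock is off its hook, held by the fingers clear in front of the rack (contact force between padlock and the fingers above 1 N and contact force between padlock and key_rack below 0.05 N and x of lock_center in the frame of key_rack below -0.085 m and height (world z) of lock_center above 0.1 m), for 0.1 s.
At the end, for the whole second after the job is handed in: The padlock is held by the fingers alone, still (under 20 mm/s); its body's middle is 100 to 140 mm before the lens, within 15 mm of the line of sight sideways and in height; shackle up and plate side square to the lens, each within 0.2 rad; the blue key still hangs (contact force between padlock and the fingers above 1 N and contact force between padlock and key_rack below 0.05 N and y of lock_center in the frame of lens between -0.14 and -0.1 m and x of lock_center in the frame of lens between -0.015 and 0.015 m and z of lock_center in the frame of lens between -0.015 and 0.015 m and angle between padlock's own x axis and vertical below 0.2 rad and angle between the z axis of padlock and the y axis of lens, either way round below 0.2 rad and z of lens in the frame of padlock above 0.05 m and linear speed of padlock below 0.02 m/s and height (world z) of blue_key above 0.18 m); the arm keeps its last pose, push and grip.
It fails at once if the padlock is dropped or set down (height (world z) of lock_center below 0.07 m).
It fails at once if the blue key is knocked off its hook or shifted by more than 30 mm (distance of blue_key from where it was at the start of the episode above 0.03 m).
It fails at once if the robot or the padlock touches the camera (contact force between desk_camera and the arm above 0.5 N or contact force between desk_camera and the fingers above 0.5 N or contact force between desk_camera and padlock above 0.5 N).
It fails at once if the stapler, marker, sticky pad or roll of tape is moved by more than 30 mm (distance of any of stapler, red_marker, sticky_pad, masking_tape from where it was at the start of the episode above 0.03 m).
It also fails if it takes over 40 s, if anything falls off the work surface, if the arm or the gripper's body presses on something with over 40 N, if the wrist force passes 120 N, or if a joint passes its speed limit or range.

## Robot

A 7-joint arm with a two-finger parallel gripper is mounted at the origin on a cart in front of the work surface, level with it; the furniture and walls round the work are solid. World frame = base frame: x ahead of the robot, y to its left, z up, the work surface at z = 0. Lengths are in m, angles in rad, forces in N, time in s.
With the tool pointing down it reaches from about 0.425 to 0.925 m from the base axis. Payload 6.8 kg.
Tool frame: the origin (TCP) lies on the centre line of the jaws, within the pads' length; the fingertips stand 19 mm ahead of it and the grasp point (between the pads) is the TCP; z points along the fingers, y is the line along which they close (so a half turn about z gives the same grasp; the last joint's range is limited). The gripper opens to 85 mm and grips with 20 to 120 N. Pads are 22 mm wide; open, the fingers measure 114 mm over their backs; the gripper's body (76 mm by 85 mm) begins 54 mm behind the grasp point. The pads swing forward as they close: fully open they stand 13 mm farther back than shut.
Start: joints at [-1.365, 0.477, 0.022, 1.555, -0.011, 1.109, -0.083], TCP at [0.208, 0.642, 0.226] pointing down, gripper open.
Joint ranges: [-2.96, 2.96], [-0.34, 2.1], [-1.41, 1.46], [0.24, 2.44], [-1.37, 4.51], [0.17, 1.92], [-2.96, 2.96]. Speed limits (rad/s): [2.39, 2.39, 3.14, 3.14, 3.14, 3.14, 3.14].

## Interface

Orientations are given as a rotation vector (axis times angle).
In Python, from bench import r gives the robot as it stands. The module is installed in compiled form; this text tells all that it offers.
- The arm moves only by the tool arm_command, never from a script. Its argument "rows" is a list of rows, each an object of numbers: "fingers": the opening, from -1 (shut) to 1 (fully open); "x", "y", "z": the shift along the tool's x, y, z in m; "ax", "ay", "az": the turn, a rotation vector about the tool's x, y, z in degrees. In form: [{"fingers": .., "x": .., "y": .., "z": .., "ax": .., "ay": .., "az": ..}, ...]. A call has 1 to 10 rows; each row shifts and turns the commanded pose from where the row before left it, along the tool's axes as they then stand; what a row does not reach is not made up. A row lasts 1/12 s, in which the tool goes at most 41.7 mm and 7.16 degrees, less where a joint would pass 70% of its speed; a pose out of reach is approached as far as the arm can. A call is refused whole if a number of a shift passes 0.0417 or a number of a turn 7.16, either way. A call with a gripper value outside its range is refused whole. The fingers move at their own pace and stop on an object; "grip_force" is the grip in N (left out, the last holds). Time passes only in rows, so rows that do not move let the fingers close. It gives the time, the measured TCP pose, the force, the opening and the grip force at its end, in the units of the state.
- r.get_obs(): the state, without advancing time (a new reading comes with each control period).
- r.grab_frame(name): name is "scene" or "top" or "wrist"; returns a dict with "frame" (480x640x3 uint8, red, green, blue), "depth" (480x640 float32, m along the optical axis (not along the pixel's ray), 0 where there is no reading), "K" (3x3 intrinsics, pixels), "world_from_camera" (4x4, takes a point from camera to world coordinates). Camera axes: x right, y down, z forward; pixel columns grow to the right and rows downward; lengths in m; the calibration is good to about 2 mm. A picture is of the moment at which its call begins.
- r.hand_in(): hands the job in; it is judged then, once.
The state is a dict: "clock": time; "joints": joint angles; "qvel": joint speeds; "tau": joint torques, N m; "tcp_pos": TCP position; "orientation": TCP orientation; "contact_force": force on the tool from outside, world axes, zero at the start; "moment": the same for the moment, N m; "grip_width": finger opening in m; "gripper_force": force on a finger pad.
Only numpy, scipy, OpenCV 4.12 (cv2) and the standard library are available. Lean on these libraries where they do the work, as an engineer would, in place of code of your own. Each camera call takes 0.05 s, during which the arm holds its last target. There are 200 camera calls.

## Working session

There is one attempt and no reset: what is moved stays moved. The work goes in short steps, Python scripts to look and compute and a tool call to move; the robot and the scene stay as the last step left them, time stands still between calls to the robot, and variables do not carry over. Pictures are saved under pics/ and viewed, at most 10 in all, crops included, and the job is handed in when it is done.

Besides the shell and the picture viewer there is one more tool, called as name(argument=value, ...), one argument or row to a line, values as JSON. arm_command: Moves the arm, as the interface text tells. Its arguments: {"type":"object","properties":{"rows":{"type":"array"},"grip_force":{"type":"number"}},"required":["rows"]}

```bash
mkdir -p pics
cat > h.py <<'E'
import numpy as np, cv2, pickle
from scipy.spatial.transform import Rotation as R
from bench import r
def grab(n, tag):
    f=r.grab_frame(n); pickle.dump(f,open(f'pics/{tag}.pkl','wb')); cv2.imwrite(f'pics/{tag}.png',f['frame'][:,:,::-1]); return f
def load(tag): return pickle.load(open(f'pics/{tag}.pkl','rb'))
def pts(f):
    d=f['depth']; K=f['K']; v,u=np.mgrid[:480,:640]
    P=np.stack([(u-K[0,2])/K[0,0]*d,(v-K[1,2])/K[1,1]*d,d],-1); T=f['world_from_camera']
    W=P@T[:3,:3].T+T[:3,3]; W[d==0]=np.nan; return W
E
python3 - <<'E'
from h import *
for n in ("scene","top","wrist"):
    f=grab(n,n+"0"); print(n,f['K'][0,0],f['world_from_camera'].round(3).tolist())
o=r.get_obs(); print(o)
cv2.imwrite('pics/a.png',np.hstack([cv2.resize(load(n+"0")['frame'][:,:,::-1],(400,300)) for n in("top","wrist")]))
E
```

```text
scene 437.00201805555304 [[0.704, -0.481, 0.522, 0.037], [-0.71, -0.453, 0.539, -0.496], [-0.022, -0.751, -0.66, 0.774], [0.0, 0.0, 0.0, 1.0]]
top 503.7888057834967 [[-0.001, -0.998, 0.065, 0.483], [-1.0, 0.001, -0.002, 0.057], [0.002, -0.065, -0.998, 1.397], [0.0, 0.0, 0.0, 1.0]]
wrist 359.80540282349324 [[0.309, 0.903, 0.299, 0.131], [0.951, -0.293, -0.098, 0.666], [-0.001, 0.315, -0.949, 0.372], [0.0, 0.0, 0.0, 1.0]]
{'clock': 0.15, 'joints': array([-1.365079  ,  0.47764344,  0.02232431,  1.55620175, -0.01150075,
        1.10930156, -0.08310148]), 'qvel': array([-0.00134009, -0.00281479,  0.00145379, -0.00218198,  0.00110206,
       -0.00029863, -0.00013239]), 'tau': array([ 2.71601755e-03, -5.96927369e+01,  1.61019389e+00, -2.81493509e+01,
        1.26218190e-02,  6.44080064e-03,  1.97615594e-05]), 'tcp_pos': array([0.20821764, 0.64160087, 0.22553589]), 'orientation': array([-4.90845879e-01, -3.10287433e+00,  2.23058992e-03]), 'contact_force': array([0.12414401, 0.54442696, 0.6705156 ]), 'moment': array([-0.00272241, -0.01096292, -0.02845938]), 'gripper_force': 0.0, 'grip_width': 0.08538290906047509}
```

View pics/scene0.png

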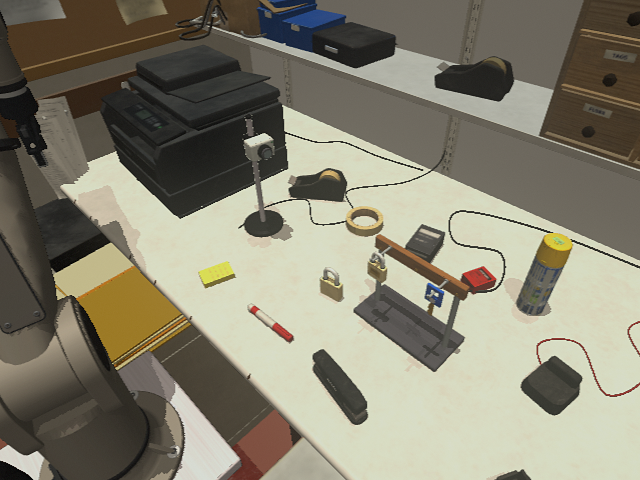

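View pics/top0.png

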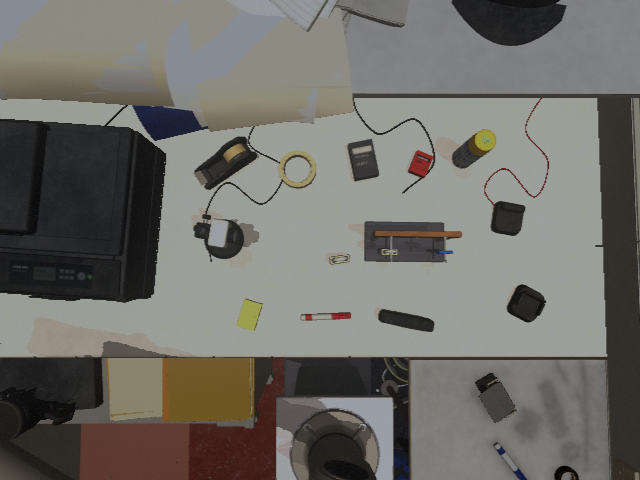

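The scene view shows a padlock on the left hook at about (377,265) and the blue key on the right hook at (434,295). A lookalike padlock stands on the desk at (331,284), and the inspection camera's head is at (262,148). Next I'll measure from depth.

Run:
```python
from h import *
s=load("scene0");t=load("top0");Ws=pts(s);Wt=pts(t)
hsv=lambda f:cv2.cvtColor(f['frame'],cv2.COLOR_RGB2HSV)
def box(W,u0,u1,v0,v1):
    m=np.zeros(W.shape[:2],bool);m[v0:v1,u0:u1]=1;return m
def show(n,P):
    print(n,len(P),'min',np.nanpercentile(P,2,0).round(3),'med',np.nanmedian(P,0).round(3),'max',np.nanpercentile(P,98,0).round(3))
def rect(P):
    c,sz,a=cv2.minAreaRect(P[:,:2].astype(np.float32)); print('  rect',np.round(c,3),np.round(sz,3),round(a,1))
# rail top
m=box(Wt,355,475,215,270)&(abs(Wt[...,2]-.19)<.02);P=Wt[m];show('railtop',P);rect(P)
m=box(Wt,355,475,215,270)&(abs(Wt[...,2]-.012)<.006);P=Wt[m];show('foot',P);rect(P)
H=hsv(s)
m=box(Ws,360,392,245,290)&(Ws[...,2]>.08);
mb=m&(H[...,0]>15)&(H[...,0]<32)&(H[...,1]>80);P=Ws[mb];show('lock scene',P)
m=box(Ws,420,450,280,320)&(H[...,0]>95)&(H[...,0]<125)&(H[...,1]>100);show('key',Ws[m])
# camera
m=box(Ws,235,290,125,205)
for z in np.arange(.10,.36,.02):
    k=m&(abs(Ws[...,2]-z)<.01)&(Ws[...,0]<.75); 
    if k.sum()>3: show('z%.2f'%z,Ws[k])
m=box(Wt,185,250,205,265)&(Wt[...,2]>.15);P=Wt[m];show('head top',P);rect(P)
m=box(Wt,185,250,205,270)&(Wt[...,2]>.004)&(Wt[...,2]<.03);P=Wt[m];show('camfoot',P);rect(P)
b=lambda f,u0,u1,v0,v1,k:cv2.resize(f['frame'][v0:v1,u0:u1,::-1],None,fx=k,fy=k,interpolation=cv2.INTER_CUBIC)
cv2.imwrite('pics/c1.png',np.hstack([b(s,225,305,120,245,4.5)[:560],b(s,320,400,220,345,4.5)[:560]]))
```

```text
railtop 749 min [ 0.522 -0.291  0.172] med [ 0.577 -0.198  0.193] max [ 0.587 -0.091  0.2  ]
  rect [ 0.551 -0.192] [0.209 0.075] 89.2
foot 2345 min [ 0.52  -0.298  0.006] med [ 0.567 -0.195  0.011] max [ 0.627 -0.086  0.017]
  rect [ 0.57  -0.219] [0.323 0.144] 90.0
lock scene 301 min [ 0.529 -0.15   0.135] med [ 0.532 -0.132  0.158] max [ 0.575 -0.102  0.184]
key 172 min [ 0.532 -0.276  0.163] med [ 0.534 -0.265  0.188] max [ 0.538 -0.245  0.201]
z0.10 105 min [0.574 0.298 0.091] med [0.645 0.48  0.1  ] max [0.678 0.484 0.109]
z0.12 100 min [0.575 0.296 0.11 ] med [0.645 0.479 0.119] max [0.67  0.485 0.13 ]
z0.14 97 min [0.574 0.297 0.131] med [0.646 0.479 0.139] max [0.67  0.484 0.15 ]
z0.16 117 min [0.574 0.298 0.151] med [0.654 0.476 0.162] max [0.749 0.485 0.169]
z0.18 171 min [0.574 0.297 0.171] med [0.674 0.476 0.181] max [0.748 0.484 0.189]
z0.20 110 min [0.574 0.297 0.19 ] med [0.664 0.478 0.198] max [0.715 0.483 0.209]
z0.22 5 min [0.655 0.478 0.211] med [0.656 0.481 0.212] max [0.662 0.483 0.214]
z0.24 81 min [0.542 0.23  0.238] med [0.553 0.254 0.246] max [0.599 0.285 0.25 ]
z0.26 246 min [0.543 0.229 0.251] med [0.557 0.247 0.262] max [0.599 0.315 0.27 ]
z0.28 434 min [0.544 0.235 0.27 ] med [0.572 0.263 0.279] max [0.6   0.314 0.287]
z0.30 34 min [0.574 0.295 0.291] med [0.576 0.3   0.298] max [0.586 0.307 0.305]
head top 950 min [0.546 0.233 0.255] med [0.577 0.274 0.278] max [0.615 0.317 0.326]
  rect [0.579 0.277] [0.094 0.065] 71.8
camfoot 688 min [0.506 0.242 0.004] med [0.556 0.293 0.012] max [0.667 0.397 0.019]
  rect [0.587 0.324] [0.177 0.178] 90.0
```

View pics/c1.png

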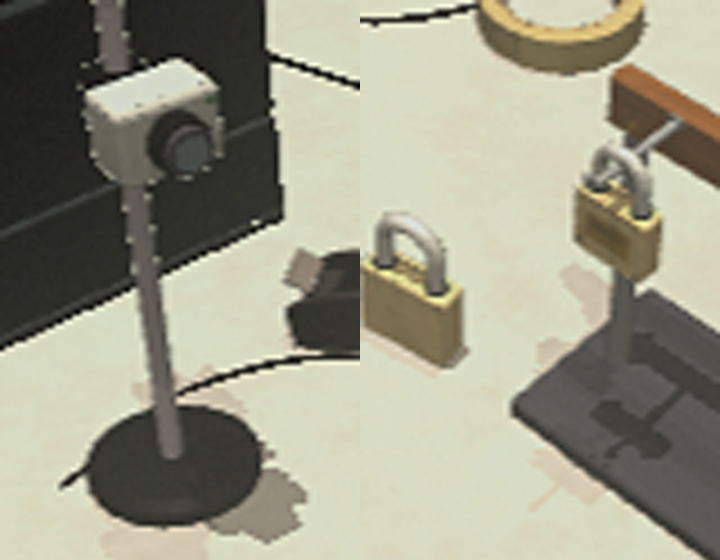

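Left crop: the camera's head, with the lens facing world -y and slightly -x. Right crop: the target on its hook with the plate facing out, and the decoy standing on the desk. I'll refine the rail yaw and the lens next.

Run:
```python
from h import *
s=load("scene0");t=load("top0");Ws=pts(s);Wt=pts(t)
H=cv2.cvtColor(t['frame'],cv2.COLOR_RGB2HSV)
v,u=np.mgrid[:480,:640]
m=(u>360)&(u<475)&(v>222)&(v<245)&(H[...,0]<20)&(H[...,1]>110)&(Wt[...,2]>.185)
P=Wt[m][:,:2].astype(np.float32); print('rail',len(P),Wt[m][:,2].mean(),cv2.minAreaRect(P))
# head top face
for W,nm,mm in((Wt,'top',(u>185)&(u<250)&(v>205)&(v<265)),(Ws,'scene',(u>235)&(u<290)&(v>125)&(v<185))):
    m=mm&(W[...,2]>.2)&(W[...,0]>.5)&(W[...,0]<.64)&(W[...,1]<.36); z=W[m][:,2]
    hh,e=np.histogram(z,bins=np.arange(.2,.34,.004)); print(nm,dict(zip(e.round(3),hh)))
    for zz in [e[np.argmax(hh)]+.002]:
        k=m&(abs(W[...,2]-zz)<.004); Q=W[k][:,:2].astype(np.float32); print(zz,cv2.minAreaRect(Q),np.median(Q,0))
# lens dark pixels in scene
g=s['frame'].max(2)
m=(u>256)&(u<276)&(v>143)&(v<162)&(g<110)&(Ws[...,0]<.64)&(Ws[...,1]<.3)
P=Ws[m]; print('lens',len(P),np.percentile(P,[3,50,97],axis=0).round(3), u[m].mean(),v[m].mean())
# column points
m=(u>240)&(u<285)&(v>165)&(v<215)&(abs(Ws[...,1]-.3)<.03)&(abs(Ws[...,0]-.58)<.03);print('col',np.median(Ws[m],0))
```

```text
rail 468 0.19367240849004771 ((0.5808621644973755, -0.19330519437789917), (0.2064388394355774, 0.012740285135805607), 89.85244750976562)
top {np.float64(0.2): np.int64(0), np.float64(0.204): np.int64(0), np.float64(0.208): np.int64(0), np.float64(0.212): np.int64(0), np.float64(0.216): np.int64(0), np.float64(0.22): np.int64(0), np.float64(0.224): np.int64(0), np.float64(0.228): np.int64(0), np.float64(0.232): np.int64(0), np.float64(0.236): np.int64(0), np.float64(0.24): np.int64(1), np.float64(0.244): np.int64(3), np.float64(0.248): np.int64(8), np.float64(0.252): np.int64(13), np.float64(0.256): np.int64(14), np.float64(0.26): np.int64(39), np.float64(0.264): np.int64(53), np.float64(0.268): np.int64(63), np.float64(0.272): np.int64(155), np.float64(0.276): np.int64(235), np.float64(0.28): np.int64(266), np.float64(0.284): np.int64(28), np.float64(0.288): np.int64(3), np.float64(0.292): np.int64(4), np.float64(0.296): np.int64(1), np.float64(0.3): np.int64(3), np.float64(0.304): np.int64(3), np.float64(0.308): np.int64(3), np.float64(0.312): np.int64(0), np.float64(0.316): np.int6
[... 986 characters left out ...]
84): np.int64(12), np.float64(0.288): np.int64(7), np.float64(0.292): np.int64(10), np.float64(0.296): np.int64(10), np.float64(0.3): np.int64(5), np.float64(0.304): np.int64(0), np.float64(0.308): np.int64(0), np.float64(0.312): np.int64(0), np.float64(0.316): np.int64(0), np.float64(0.32): np.int64(0), np.float64(0.324): np.int64(0), np.float64(0.328): np.int64(0), np.float64(0.332): np.int64(0)}
0.2820000000000001 ((0.5767201781272888, 0.2751336991786957), (0.05885078385472298, 0.061104971915483475), 74.11470794677734) [0.57338834 0.26688188]
lens 234 [[0.554 0.229 0.243]
 [0.566 0.238 0.264]
 [0.597 0.253 0.275]] 264.47008547008545 151.2136752136752
col [0.57770335 0.3001678  0.11794532]
```

arm_command(
  rows=[
    {"fingers": 1, "z": -0.04, "az": -6},
    {"fingers": 1, "z": -0.04, "az": -6},
    {"fingers": 1, "z": -0.04, "az": -6},
    {"fingers": 1, "z": -0.04},
    {"fingers": 1, "z": -0.04},
    {"fingers": 1, "y": -0.04},
    {"fingers": 1, "y": -0.04},
    {"fingers": 1, "y": -0.04},
    {"fingers": 1},
    {"fingers": 1},
  ],
  grip_force=50,
)

```text
validation failed for argument at $.ro...
```

arm_command(
  rows=[
    {"fingers": 1, "x": 0, "y": 0, "z": -0.04, "ax": 0, "ay": 0, "az": -6},
    {"fingers": 1, "x": 0, "y": 0, "z": -0.04, "ax": 0, "ay": 0, "az": -6},
    {"fingers": 1, "x": 0, "y": 0, "z": -0.04, "ax": 0, "ay": 0, "az": -6},
    {"fingers": 1, "x": 0, "y": 0, "z": -0.04, "ax": 0, "ay": 0, "az": 0},
    {"fingers": 1, "x": 0, "y": 0, "z": -0.04, "ax": 0, "ay": 0, "az": 0},
    {"fingers": 1, "x": 0, "y": -0.04, "z": 0, "ax": 0, "ay": 0, "az": 0},
    {"fingers": 1, "x": 0, "y": -0.04, "z": 0, "ax": 0, "ay": 0, "az": 0},
    {"fingers": 1, "x": 0, "y": -0.04, "z": 0, "ax": 0, "ay": 0, "az": 0},
    {"fingers": 1, "x": 0, "y": 0, "z": 0, "ax": 0, "ay": 0, "az": 0},
    {"fingers": 1, "x": 0, "y": 0, "z": 0, "ax": 0, "ay": 0, "az": 0},
  ],
  grip_force=50,
)

```text
clock: 0.98
tcp_pos: [0.209, 0.5201, 0.4269]
orientation: [0.003, 3.141, 0.001]
contact_force: [-0.3, -0.1, 1.3]
grip_width: 0.0854
gripper_force: 0.0
```

arm_command(
  rows=[
    {"fingers": 1, "x": -0.023, "y": -0.03, "z": 0, "ax": 0, "ay": 0, "az": 0},
    {"fingers": 1, "x": -0.023, "y": -0.03, "z": 0, "ax": 0, "ay": 0, "az": 0},
    {"fingers": 1, "x": -0.023, "y": -0.03, "z": 0, "ax": 0, "ay": 0, "az": 0},
    {"fingers": 1, "x": -0.023, "y": -0.03, "z": 0, "ax": 0, "ay": 0, "az": 0},
    {"fingers": 1, "x": -0.023, "y": -0.03, "z": 0, "ax": 0, "ay": 0, "az": 0},
    {"fingers": 1, "x": -0.023, "y": -0.03, "z": 0, "ax": 0, "ay": 0, "az": 0},
    {"fingers": 1, "x": -0.023, "y": -0.03, "z": 0, "ax": 0, "ay": 0, "az": 0},
    {"fingers": 1, "x": -0.023, "y": -0.03, "z": 0, "ax": 0, "ay": 0, "az": 0},
    {"fingers": 1, "x": -0.023, "y": -0.03, "z": 0, "ax": 0, "ay": 0, "az": 0},
    {"fingers": 1, "x": 0, "y": 0, "z": 0, "ax": 0, "ay": 0, "az": 0},
  ],
)

```text
clock: 1.82
tcp_pos: [0.4207, 0.246, 0.4266]
orientation: [0.016, 3.139, -0.003]
contact_force: [0.1, -1.7, 0.7]
grip_width: 0.085
gripper_force: 0.0
```

```bash
python3 -c "
from h import *
o=r.get_obs();print(o['clock'],o['joints'].round(2),o['tcp_pos'].round(3),o['orientation'].round(3))"
```

```text
1.8167 [-0.91  0.02  0.26  1.7  -0.    1.42  0.91] [0.421 0.246 0.427] [ 1.600e-02  3.139e+00 -3.000e-03]
```

arm_command(
  rows=[
    {"fingers": 1, "x": -0.003, "y": -0.038, "z": 0, "ax": 0, "ay": 0, "az": 0},
    {"fingers": 1, "x": -0.003, "y": -0.038, "z": 0, "ax": 0, "ay": 0, "az": 0},
    {"fingers": 1, "x": -0.003, "y": -0.038, "z": 0, "ax": 0, "ay": 0, "az": 0},
    {"fingers": 1, "x": -0.003, "y": -0.038, "z": 0, "ax": 0, "ay": 0, "az": 0},
    {"fingers": 1, "x": -0.003, "y": -0.038, "z": 0, "ax": 0, "ay": 0, "az": 0},
    {"fingers": 1, "x": -0.003, "y": -0.038, "z": 0, "ax": 0, "ay": 0, "az": 0},
    {"fingers": 1, "x": -0.003, "y": -0.038, "z": 0, "ax": 0, "ay": 0, "az": 0},
    {"fingers": 1, "x": -0.003, "y": -0.038, "z": 0, "ax": 0, "ay": 0, "az": 0},
    {"fingers": 1, "x": -0.003, "y": -0.038, "z": 0, "ax": 0, "ay": 0, "az": 0},
    {"fingers": 1, "x": -0.003, "y": -0.038, "z": 0, "ax": 0, "ay": 0, "az": 0},
  ],
)

```text
clock: 2.65
tcp_pos: [0.4466, -0.129, 0.4268]
orientation: [-0.002, 3.14, -0.001]
contact_force: [1.4, 0.0, 0.5]
grip_width: 0.0856
gripper_force: 0.0
```

arm_command(
  rows=[
    {"fingers": 1, "x": 0, "y": 0, "z": 0.03, "ax": 0, "ay": 0, "az": 0},
    {"fingers": 1, "x": 0, "y": 0, "z": 0.03, "ax": 0, "ay": 0, "az": 0},
    {"fingers": 1, "x": 0, "y": 0, "z": 0.03, "ax": 0, "ay": 0, "az": 0},
    {"fingers": 1, "x": 0, "y": 0, "z": 0, "ax": 0, "ay": 0, "az": 0},
    {"fingers": 1, "x": 0, "y": 0, "z": 0, "ax": 0, "ay": 0, "az": 0},
    {"fingers": 1, "x": 0, "y": 0, "z": 0, "ax": 0, "ay": 0, "az": 0},
  ],
)

```text
clock: 3.15
tcp_pos: [0.4471, -0.1276, 0.338]
orientation: [-0.002, 3.14, -0.001]
contact_force: [0.2, 0.1, 0.6]
grip_width: 0.0855
gripper_force: 0.0
```

Run:
```python
from h import *
o=r.get_obs();print(o['clock'],o['joints'].round(2),o['tcp_pos'].round(4),o['orientation'].round(3))
f=grab('wrist','w1');print(f['world_from_camera'].round(3).tolist())
```

```text
3.15 [-0.58 -0.01  0.73  1.92  0.01  1.23  1.72] [ 0.4471 -0.1276  0.338 ] [-2.00e-03  3.14e+00 -1.00e-03]
[[-0.001, 0.948, 0.317, 0.366], [1.0, 0.001, -0.0, -0.128], [-0.0, 0.317, -0.948, 0.484], [0.0, 0.0, 0.0, 1.0]]
```

View pics/w1.png

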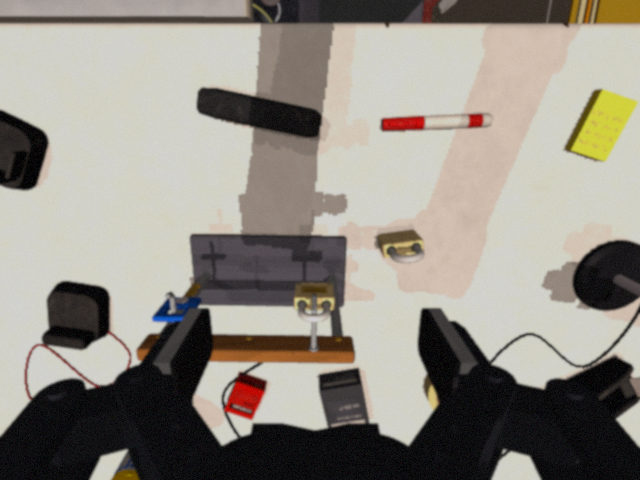

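The wrist view shows the padlock at (314,298), hanging square to the rail. The blue key is at (178,305) and the rail is at rows 335–362. Now I'll measure the lock and the rail from this view.

Run:
```python
from h import *
f=load('w1');W=pts(f);H=cv2.cvtColor(f['frame'],cv2.COLOR_RGB2HSV);v,u=np.mgrid[:480,:640]
m=(u>285)&(u<345)&(v>275)&(v<325)&(H[...,0]>14)&(H[...,0]<34)&(H[...,1]>70)&(W[...,2]>.1)
P=W[m];print('brass',m.sum(),u[m].min(),u[m].max(),v[m].min(),v[m].max());print(np.percentile(P,[2,50,98],axis=0).round(4))
top=P[P[:,2]>np.percentile(P[:,2],98)-.008];print('top',np.percentile(top,[2,50,98],axis=0).round(4))
m2=(u>285)&(u<345)&(v>280)&(v<330)&(W[...,2]>.165)&(W[...,2]<.215);print('shackle/hook',np.percentile(W[m2],[2,50,98],axis=0).round(4))
m3=(u>215)&(u<350)&(v>325)&(v<365)&(H[...,0]<16)&(H[...,1]>110)&(W[...,2]>.185);Q=W[m3];print('rail',np.percentile(Q,[1,50,99],axis=0).round(4),cv2.minAreaRect(Q[:,:2].astype(np.float32)))
for vv in range(276,336,4): print(vv,[W[vv,uu].round(3).tolist() for uu in (300,314,328)])
```

```text
brass 850 294 334 283 310
[[ 0.5295 -0.1482  0.1334]
 [ 0.5321 -0.1281  0.1589]
 [ 0.5444 -0.1102  0.1886]]
top [[ 0.5149 -0.1317  0.1886]
 [ 0.5224 -0.1317  0.1899]
 [ 0.5306 -0.1271  0.1971]]
shackle/hook [[ 0.5154 -0.1478  0.1655]
 [ 0.5363 -0.1299  0.1815]
 [ 0.549  -0.1113  0.1976]]
rail [[ 0.5737 -0.2218  0.1853]
 [ 0.5778 -0.1605  0.1932]
 [ 0.5866 -0.0963  0.195 ]] ((0.5808860659599304, -0.15944582223892212), (0.1287575215101242, 0.014663190580904484), 89.35125732421875)
276 [[0.579, -0.15, 0.011], [0.579, -0.129, 0.011], [0.578, -0.109, 0.014]]
280 [[0.586, -0.15, 0.01], [0.586, -0.129, 0.01], [0.578, -0.11, 0.027]]
284 [[0.532, -0.144, 0.136], [0.532, -0.129, 0.137], [0.532, -0.114, 0.135]]
288 [[0.532, -0.144, 0.146], [0.532, -0.129, 0.146], [0.532, -0.115, 0.145]]
292 [[0.531, -0.143, 0.156], [0.532, -0.129, 0.155], [0.532, -0.115, 0.154]]
296 [[0.532, -0.143, 0.164], [0.514, -0.129, 0.197], [0.532, -0.115, 0.163]]
300 [[0.535, -0.143, 0.167], [0.517, -0.129, 0.199], [0.534, -0.115, 0.169]]
304 [[0.536, -0.143, 0.173], [0.525, -0.129, 0.192], [0.537, -0.115, 0.171]]
308 [[0.535, -0.142, 0.181], [0.53, -0.129, 0.191], [0.537, -0.116, 0.179]]
312 [[0.536, -0.142, 0.187], [0.534, -0.129, 0.192], [0.536, -0.116, 0.187]]
316 [[0.538, -0.142, 0.192], [0.536, -0.129, 0.195], [0.539, -0.116, 0.189]]
320 [[0.659, -0.151, -0.002], [0.538, -0.129, 0.198], [0.658, -0.108, -0.0]]
324 [[0.666, -0.151, -0.002], [0.547, -0.129, 0.191], [0.667, -0.108, -0.003]]
328 [[0.674, -0.151, -0.002], [0.551, -0.129, 0.191], [0.672, -0.108, -0.001]]
332 [[0.681, -0.151, -0.002], [0.555, -0.129, 0.191], [0.679, -0.108, -0.0]]
```

arm_command(
  rows=[
    {"fingers": 1, "x": -0.031, "y": -0.001, "z": 0, "ax": 0, "ay": 0, "az": 0},
    {"fingers": 1, "x": -0.031, "y": 0, "z": 0, "ax": 0, "ay": 0, "az": 0},
    {"fingers": 1, "x": -0.03, "y": 0, "z": 0, "ax": 0, "ay": 0, "az": 0},
    {"fingers": 1, "x": 0, "y": 0, "z": 0.03, "ax": 0, "ay": 0, "az": 0},
    {"fingers": 1, "x": 0, "y": 0, "z": 0.03, "ax": 0, "ay": 0, "az": 0},
    {"fingers": 1, "x": 0, "y": 0, "z": 0, "ax": 0, "ay": 0, "az": 0},
    {"fingers": 1, "x": 0, "y": 0, "z": 0, "ax": 0, "ay": 0, "az": 0},
    {"fingers": 1, "x": 0, "y": 0, "z": 0, "ax": 0, "ay": 0, "az": 0},
  ],
)

```text
clock: 3.87
tcp_pos: [0.5388, -0.129, 0.2787]
orientation: [-0.001, 3.139, -0.0]
contact_force: [0.4, -0.1, 0.5]
grip_width: 0.0856
gripper_force: 0.0
```

Down 0.123 m to z ≈ 0.156, in slow rows.

arm_command(
  rows=[
    {"fingers": 1, "x": 0, "y": 0, "z": 0.025, "ax": 0, "ay": 0, "az": 0},
    {"fingers": 1, "x": 0, "y": 0, "z": 0.025, "ax": 0, "ay": 0, "az": 0},
    {"fingers": 1, "x": 0, "y": 0, "z": 0.025, "ax": 0, "ay": 0, "az": 0},
    {"fingers": 1, "x": 0, "y": 0, "z": 0.02, "ax": 0, "ay": 0, "az": 0},
    {"fingers": 1, "x": 0, "y": 0, "z": 0.018, "ax": 0, "ay": 0, "az": 0},
    {"fingers": 1, "x": 0, "y": 0, "z": 0.01, "ax": 0, "ay": 0, "az": 0},
    {"fingers": 1, "x": 0, "y": 0, "z": 0, "ax": 0, "ay": 0, "az": 0},
    {"fingers": 1, "x": 0, "y": 0, "z": 0, "ax": 0, "ay": 0, "az": 0},
  ],
)

```text
clock: 4.53
tcp_pos: [0.5387, -0.129, 0.1548]
orientation: [-0.001, 3.14, 0.0]
contact_force: [0.2, 0.9, 0.7]
grip_width: 0.0852
gripper_force: 0.0
```

arm_command(
  rows=[
    {"fingers": -1, "x": 0, "y": 0, "z": 0, "ax": 0, "ay": 0, "az": 0},
    {"fingers": -1, "x": 0, "y": 0, "z": 0, "ax": 0, "ay": 0, "az": 0},
    {"fingers": -1, "x": 0, "y": 0, "z": 0, "ax": 0, "ay": 0, "az": 0},
    {"fingers": -1, "x": 0, "y": 0, "z": 0, "ax": 0, "ay": 0, "az": 0},
    {"fingers": -1, "x": 0, "y": 0, "z": 0, "ax": 0, "ay": 0, "az": 0},
    {"fingers": -1, "x": 0, "y": 0, "z": 0, "ax": 0, "ay": 0, "az": 0},
    {"fingers": -1, "x": 0, "y": 0, "z": 0, "ax": 0, "ay": 0, "az": 0},
    {"fingers": -1, "x": 0, "y": 0, "z": 0, "ax": 0, "ay": 0, "az": 0},
    {"fingers": -1, "x": 0, "y": 0, "z": 0, "ax": 0, "ay": 0, "az": 0},
    {"fingers": -1, "x": 0, "y": 0, "z": 0, "ax": 0, "ay": 0, "az": 0},
  ],
  grip_force=60,
)

```text
clock: 5.37
tcp_pos: [0.5383, -0.1289, 0.1543]
orientation: [-0.001, 3.14, 0.0]
contact_force: [-0.1, 0.6, 5.4]
grip_width: 0.0378
gripper_force: 59.4
```

Run:
```python
from h import *
o=r.get_obs();print(o['clock'],o['tcp_pos'].round(4),o['grip_width'],o['gripper_force'],o['contact_force'].round(1))
f=grab('scene','s2');g=grab('wrist','w2')
cv2.imwrite('pics/c2.png',np.hstack([cv2.resize(f['frame'][160:360,300:500,::-1],(500,500)),cv2.resize(g['frame'][230:370,250:390,::-1],(500,500))])[:, :])
im=cv2.imread('pics/c2.png');cv2.imwrite('pics/c2.png',cv2.resize(im,(800,400)))
```

```text
5.3667 [ 0.5383 -0.1289  0.1543] 0.03776591731721502 59.4489848613739 [-0.1  0.6  5.4]
```

View pics/c2.png

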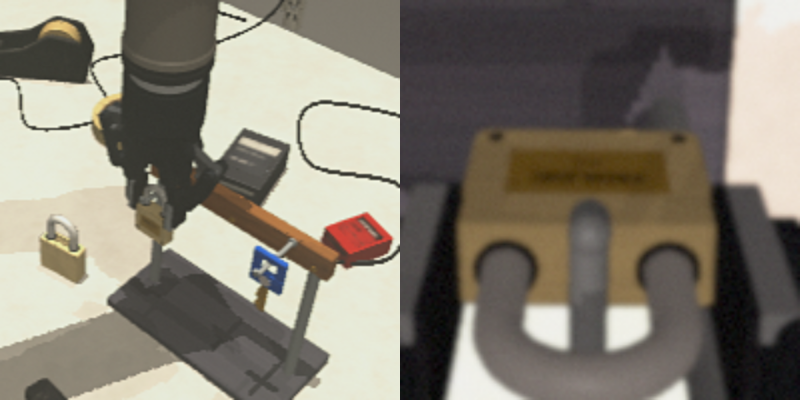

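Left: the fingers hold the lock, and the key is undisturbed. Right: the body sits square between the pads, with the hook through the shackle. I'll lift 13 mm, then slide out.

arm_command(
  rows=[
    {"fingers": -1, "x": 0, "y": 0, "z": -0.005, "ax": 0, "ay": 0, "az": 0},
    {"fingers": -1, "x": 0, "y": 0, "z": -0.005, "ax": 0, "ay": 0, "az": 0},
    {"fingers": -1, "x": 0, "y": 0, "z": -0.003, "ax": 0, "ay": 0, "az": 0},
    {"fingers": -1, "x": 0, "y": 0, "z": 0, "ax": 0, "ay": 0, "az": 0},
    {"fingers": -1, "x": 0, "y": 0, "z": 0, "ax": 0, "ay": 0, "az": 0},
    {"fingers": -1, "x": 0, "y": 0, "z": 0, "ax": 0, "ay": 0, "az": 0},
  ],
)

```text
clock: 5.97
tcp_pos: [0.5374, -0.1287, 0.1662]
orientation: [0.001, -3.141, -0.0]
contact_force: [0.4, 0.4, -2.8]
grip_width: 0.0374
gripper_force: 60.5
```

Run:
```python
from h import *
o=r.get_obs();print(o['clock'],o['tcp_pos'].round(4),o['grip_width'],o['gripper_force'],o['contact_force'].round(1))
f=grab('wrist','w3');W=pts(f)
cv2.imwrite('pics/c3.png',cv2.resize(f['frame'][230:370,230:410,::-1],(600,466)))
for vv in range(270,360,6): print(vv,[W[vv,uu].round(3).tolist() for uu in (290,316,340)])
```

```text
5.9667 [ 0.5374 -0.1287  0.1662] 0.03740706581753651 60.45380115509033 [ 0.4  0.4 -2.8]
270 [[0.585, -0.152, 0.012], [0.585, -0.128, 0.011], [0.576, -0.108, 0.034]]
276 [[0.531, -0.142, 0.145], [0.531, -0.129, 0.145], [0.531, -0.117, 0.145]]
282 [[0.531, -0.141, 0.152], [0.531, -0.129, 0.154], [0.532, -0.117, 0.151]]
288 [[0.531, -0.141, 0.16], [0.514, -0.129, 0.193], [0.531, -0.117, 0.159]]
294 [[0.531, -0.141, 0.165], [0.514, -0.129, 0.199], [0.532, -0.118, 0.164]]
300 [[0.531, -0.14, 0.171], [0.516, -0.129, 0.199], [0.532, -0.118, 0.17]]
306 [[0.531, -0.14, 0.176], [0.523, -0.129, 0.192], [0.531, -0.119, 0.177]]
312 [[0.533, -0.14, 0.179], [0.526, -0.129, 0.191], [0.532, -0.119, 0.179]]
318 [[0.535, -0.14, 0.18], [0.529, -0.129, 0.19], [0.535, -0.119, 0.179]]
324 [[0.535, -0.139, 0.184], [0.531, -0.129, 0.191], [0.535, -0.119, 0.184]]
330 [[0.536, -0.139, 0.187], [0.534, -0.129, 0.191], [0.535, -0.119, 0.188]]
336 [[0.535, -0.139, 0.192], [0.536, -0.129, 0.191], [0.536, -0.12, 0.192]]
342 [[0.535, -0.139, 0.196], [0.539, -0.129, 0.191], [0.535, -0.12, 0.197]]
348 [[0.535, -0.138, 0.201], [0.542, -0.129, 0.19], [0.535, -0.12, 0.201]]
354 [[0.535, -0.138, 0.204], [0.535, -0.129, 0.204], [0.535, -0.12, 0.204]]
```

View pics/c3.png

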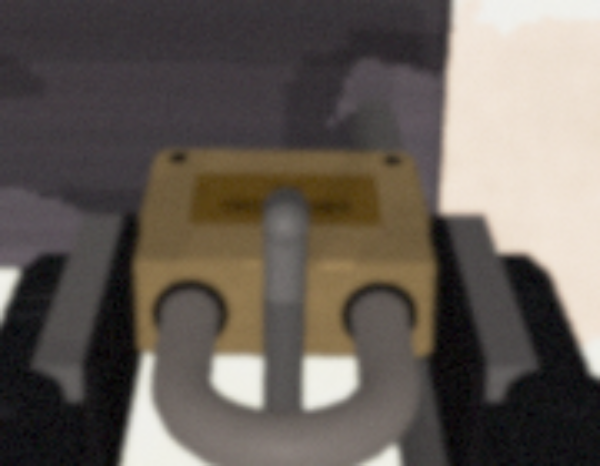

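The lock is raised about 12 mm. Its underside bar is at 0.204 against the hook tip at 0.199, so it's clear to slide out.

arm_command(
  rows=[
    {"fingers": -1, "x": 0.01, "y": 0, "z": 0, "ax": 0, "ay": 0, "az": 0},
    {"fingers": -1, "x": 0.012, "y": 0, "z": 0, "ax": 0, "ay": 0, "az": 0},
    {"fingers": -1, "x": 0.012, "y": 0, "z": 0, "ax": 0, "ay": 0, "az": 0},
    {"fingers": -1, "x": 0.014, "y": 0, "z": 0, "ax": 0, "ay": 0, "az": 0},
    {"fingers": -1, "x": 0.014, "y": 0, "z": 0, "ax": 0, "ay": 0, "az": 0},
    {"fingers": -1, "x": 0.014, "y": 0, "z": 0, "ax": 0, "ay": 0, "az": 0},
    {"fingers": -1, "x": 0.014, "y": 0, "z": 0, "ax": 0, "ay": 0, "az": 0},
    {"fingers": -1, "x": 0, "y": 0, "z": 0, "ax": 0, "ay": 0, "az": 0},
    {"fingers": -1, "x": 0, "y": 0, "z": 0, "ax": 0, "ay": 0, "az": 0},
    {"fingers": -1, "x": 0, "y": 0, "z": 0, "ax": 0, "ay": 0, "az": 0},
  ],
)

```text
clock: 6.85
tcp_pos: [0.4481, -0.1287, 0.1665]
orientation: [-0.001, 3.141, 0.0]
contact_force: [-0.1, -0.8, -1.2]
grip_width: 0.0379
gripper_force: 60.5
```

Run:
```python
from h import *
o=r.get_obs();print(o['clock'],o['tcp_pos'].round(4),o['grip_width'],o['gripper_force'],o['contact_force'].round(1))
f=grab('wrist','w4');W=pts(f)
for vv in range(264,312,6): print(vv,[W[vv,uu].round(4).tolist() for uu in (290,316,340)])
```

```text
6.85 [ 0.4481 -0.1287  0.1665] 0.03786023460237386 60.48372030258179 [-0.1 -0.8 -1.2]
264 [[0.496, -0.1526, -0.0017], [0.4957, -0.1281, -0.001], [0.496, -0.1055, -0.0017]]
270 [[0.5016, -0.1526, -0.0004], [0.502, -0.1281, -0.0014], [0.5015, -0.1055, -0.0001]]
276 [[0.4423, -0.1419, 0.1449], [0.4416, -0.1287, 0.1465], [0.442, -0.1165, 0.1455]]
282 [[0.4417, -0.1414, 0.1531], [0.4419, -0.1287, 0.1529], [0.4417, -0.117, 0.1531]]
288 [[0.4411, -0.1409, 0.1609], [0.4411, -0.1288, 0.1609], [0.442, -0.1175, 0.1592]]
294 [[0.4416, -0.1405, 0.166], [0.4416, -0.1288, 0.1661], [0.4417, -0.1179, 0.1658]]
300 [[0.442, -0.1402, 0.1711], [0.4415, -0.1288, 0.1719], [0.4418, -0.1183, 0.1715]]
306 [[0.4417, -0.1398, 0.1769], [0.4414, -0.1288, 0.1775], [0.4417, -0.1186, 0.1769]]
```

arm_command(
  rows=[
    {"fingers": -1, "x": 0, "y": 0, "z": -0.02, "ax": 0, "ay": 0, "az": 0},
    {"fingers": -1, "x": 0, "y": 0, "z": -0.03, "ax": 0, "ay": 0, "az": 0},
    {"fingers": -1, "x": 0, "y": 0, "z": -0.03, "ax": 0, "ay": 0, "az": 0},
    {"fingers": -1, "x": 0, "y": 0, "z": -0.017, "ax": 0, "ay": 0, "az": 0},
    {"fingers": -1, "x": 0, "y": 0, "z": 0, "ax": 0, "ay": 0, "az": 5},
    {"fingers": -1, "x": 0, "y": 0, "z": 0, "ax": 0, "ay": 0, "az": 6},
    {"fingers": -1, "x": 0, "y": 0, "z": 0, "ax": 0, "ay": 0, "az": 6},
    {"fingers": -1, "x": 0, "y": 0, "z": 0, "ax": 0, "ay": 0, "az": 6},
    {"fingers": -1, "x": 0, "y": 0, "z": 0, "ax": 0, "ay": 0, "az": 6},
    {"fingers": -1, "x": 0, "y": 0, "z": 0, "ax": 0, "ay": 0, "az": 6},
  ],
)

```text
clock: 7.73
tcp_pos: [0.4483, -0.1289, 0.2634]
orientation: [0.951, 2.994, -0.001]
contact_force: [-0.5, -0.0, -2.1]
grip_width: 0.0378
gripper_force: 61.0
```

arm_command(
  rows=[
    {"fingers": -1, "x": 0, "y": 0, "z": 0, "ax": 0, "ay": 0, "az": 6},
    {"fingers": -1, "x": 0, "y": 0, "z": 0, "ax": 0, "ay": 0, "az": 6},
    {"fingers": -1, "x": 0, "y": 0, "z": 0, "ax": 0, "ay": 0, "az": 6},
    {"fingers": -1, "x": 0, "y": 0, "z": 0, "ax": 0, "ay": 0, "az": 6},
    {"fingers": -1, "x": 0, "y": 0, "z": 0, "ax": 0, "ay": 0, "az": 6},
    {"fingers": -1, "x": 0, "y": 0, "z": 0, "ax": 0, "ay": 0, "az": 6},
    {"fingers": -1, "x": 0, "y": 0, "z": 0, "ax": 0, "ay": 0, "az": 6},
    {"fingers": -1, "x": 0, "y": 0, "z": 0, "ax": 0, "ay": 0, "az": 6},
    {"fingers": -1, "x": 0, "y": 0, "z": 0, "ax": 0, "ay": 0, "az": 6},
    {"fingers": -1, "x": 0, "y": 0, "z": 0, "ax": 0, "ay": 0, "az": 6},
  ],
)

```text
clock: 8.57
tcp_pos: [0.4483, -0.1289, 0.2635]
orientation: [2.321, 2.116, -0.0]
contact_force: [0.4, 0.9, -1.4]
grip_width: 0.0374
gripper_force: 61.0
```

arm_command(
  rows=[
    {"fingers": -1, "x": 0, "y": 0, "z": 0, "ax": 0, "ay": 0, "az": 6},
    {"fingers": -1, "x": 0, "y": 0, "z": 0, "ax": 0, "ay": 0, "az": 3.5},
    {"fingers": -1, "x": 0, "y": 0, "z": 0, "ax": 0, "ay": 0, "az": 0},
    {"fingers": -1, "x": 0, "y": 0, "z": 0, "ax": 0, "ay": 0, "az": 0},
  ],
)

```text
clock: 8.9
tcp_pos: [0.448, -0.1288, 0.2634]
orientation: [2.481, 1.926, -0.0]
contact_force: [-0.2, 1.2, -1.5]
grip_width: 0.0378
gripper_force: 61.0
```

Run:
```python
from h import *
o=r.get_obs();M=R.from_rotvec(o['orientation']).as_matrix()
print(o['clock'],o['tcp_pos'].round(4),o['joints'].round(2),o['grip_width'],o['contact_force'].round(1));print(M.round(3))
d=np.array([.533,.115,.2635])-o['tcp_pos'];print('tool shift',(M.T@d).round(4))
# lens refinement from a fresh scene + top frame
s=grab('scene','s5');W=pts(s);v,u=np.mgrid[:480,:640]
# fit plane-side normals of head: white points of the front face (z .24-.28, not top)
m=(u>235)&(u<285)&(v>130)&(v<185)&(W[...,2]>.24)&(W[...,2]<.274)&(W[...,0]<.63)&(W[...,1]<.33)&(s['frame'].min(2)>120)
P=W[m];
for lo in (True,False):
    pass
# split by normal from depth gradients
gx=np.gradient(W,axis=1);gy=np.gradient(W,axis=0);n=np.cross(gx,gy);n/=np.linalg.norm(n,axis=2,keepdims=True)
N=n[m];N*=np.where(N[:,1:2]>0,-1,1);a=np.degrees(np.arctan2(N[:,1],N[:,0]));k=abs(N[:,2])<.4
print(m.sum(),np.histogram(a[k],bins=np.arange(-180,1,15)))
t=load('top0');Wt=pts(t)
q=(u>185)&(u<250)&(v>205)&(v<265)&(abs(Wt[...,2]-.28)<.007)&(t['frame'].min(2)>140);print('headtop white',cv2.minAreaRect(Wt[q][:,:2].astype(np.float32)))
q=(u>185)&(u<260)&(v>205)&(v<265)&(Wt[...,2]>.315);print('column top',Wt[q].mean(0))
```

```text
8.9 [ 0.448  -0.1288  0.2634] [-0.74  0.1   0.97  2.03 -0.09  1.05  0.02] 0.037795835483258496 [-0.2  1.2 -1.5]
[[ 0.248  0.969  0.   ]
 [ 0.969 -0.248 -0.001]
 [-0.     0.    -1.   ]]
tool shift [ 2.573e-01  2.190e-02 -2.000e-04]
8 (array([0, 0, 0, 0, 0, 0, 0, 0, 0, 0, 0, 2]), array([-180, -165, -150, -135, -120, -105,  -90,  -75,  -60,  -45,  -30,
        -15,    0]))
headtop white ((0.5760670900344849, 0.2702121138572693), (0.033674802631139755, 0.057486262172460556), 79.69479370117188)
column top [0.5816675  0.30585665 0.32561266]
```

Run:
```python
from h import *
s=load('scene0');W=pts(s)
P=W[151:157,265:271].reshape(-1,3);print(np.nanmedian(P,0).round(4),np.nanstd(P,0).round(4))
# ray of the glass centre, intersect with circle of radius 75 mm round the column axis (vertical cylinder)
K=s['K'];T=s['world_from_camera'];d=T[:3,:3]@np.array([(267.7-K[0,2])/K[0,0],(153.3-K[1,2])/K[1,1],1]);c=T[:3,3];ax=np.array([.5817,.306])
a=d[:2]@d[:2];b=2*d[:2]@(c[:2]-ax);e=(c[:2]-ax)@(c[:2]-ax)-.075**2;print(b*b-4*a*e)
k=(-b-np.sqrt(max(b*b-4*a*e,0)))/2/a;L=c+k*d;print(L.round(4),'yaw',np.degrees(np.arctan2(*(L[:2]-ax)*[1,-1])).round(1))
# vertical mid plane of head side edges via normals: plane fit of lit top edge
v,u=np.mgrid[:480,:640]
q=(u>240)&(u<280)&(v>130)&(v<150)&(abs(W[...,2]-.281)<.004)&(W[...,1]<.34)&(s['frame'].min(2)>150)
print('top face',q.sum(),cv2.minAreaRect(W[q][:,:2].astype(np.float32)),W[q][:,2].mean())
```

```text
[0.5702 0.2306 0.2595] [0.0044 0.0015 0.0048]
0.01369795564914833
[0.5721 0.2316 0.2582] yaw -7.4
top face 198 ((0.573868989944458, 0.26660534739494324), (0.043179951608181, 0.06255766749382019), 88.77261352539062) 0.28087432700850107
```

Run:
```python
from h import *
s=load('scene0');t=load('top0')
b=lambda f,u0,v0:cv2.resize(f['frame'][v0:v0+44,u0:u0+44,::-1],(396,396),interpolation=cv2.INTER_NEAREST)
cv2.imwrite('pics/c6.png',np.hstack([b(s,238,128),b(t,192,210)]))
W=pts(s)
v,u=np.mgrid[:480,:640]
# front-face/glass slope
P=W[148:159,262:274].reshape(-1,3);P=P[(P[:,1]<.236)];print(len(P),np.polyfit(P[:,0],P[:,1],1),P.mean(0).round(4))
```

```text
99 [-0.13574495  0.30867531] [0.5684 0.2315 0.2606]
```

View pics/c6.png

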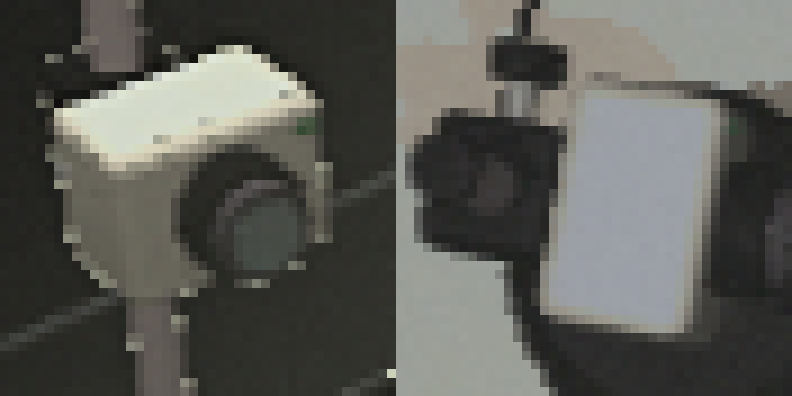

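In the top crop (right) the head's long edges slant about 7.5°, for example (575,90)→(545,315). That agrees with the glass slope (-0.136) and the ray check (-7.4°). So the lens is at about (0.5715, 0.2315, 0.2585), looking with yaw -7.5°, and the TCP target is (0.556, 0.1125, 0.262).

arm_command(
  rows=[
    {"fingers": -1, "x": 0, "y": 0, "z": 0, "ax": 0, "ay": 0, "az": -7},
    {"fingers": -1, "x": 0.02, "y": 0, "z": 0, "ax": 0, "ay": 0, "az": 0},
    {"fingers": -1, "x": 0.035, "y": 0, "z": 0, "ax": 0, "ay": 0, "az": 0},
    {"fingers": -1, "x": 0.035, "y": 0, "z": 0, "ax": 0, "ay": 0, "az": 0},
    {"fingers": -1, "x": 0.035, "y": 0, "z": 0, "ax": 0, "ay": 0, "az": 0},
    {"fingers": -1, "x": 0.035, "y": 0, "z": 0, "ax": 0, "ay": 0, "az": 0},
    {"fingers": -1, "x": 0.025, "y": 0.02, "z": 0, "ax": 0, "ay": 0, "az": 0},
    {"fingers": -1, "x": 0.02, "y": 0.02, "z": 0, "ax": 0, "ay": 0, "az": 0},
    {"fingers": -1, "x": 0, "y": 0, "z": 0, "ax": 0, "ay": 0, "az": 0},
    {"fingers": -1, "x": 0, "y": 0, "z": 0, "ax": 0, "ay": 0, "az": 0},
  ],
)

```text
clock: 9.78
tcp_pos: [0.5148, 0.0703, 0.2628]
orientation: [2.357, 2.075, -0.002]
contact_force: [0.2, -0.8, -1.1]
grip_width: 0.0377
gripper_force: 61.1
```

```bash
cat > st.py <<'E'
from h import *
o=r.get_obs();M=R.from_rotvec(o['orientation']).as_matrix()
print(o['clock'],o['tcp_pos'].round(4),o['joints'].round(2),o['gripper_force'],o['contact_force'].round(1),'yaw y',np.degrees(np.arctan2(M[1,1],M[0,1])).round(2))
d=np.array([.5558,.1125,.262])-o['tcp_pos'];print('tool shift',(M.T@d).round(4))
E
python3 st.py
```

```text
9.7833 [0.5148 0.0703 0.2628] [-0.93  0.22  0.8   1.92 -0.18  1.07 -0.19] 61.09516382217407 [ 0.2 -0.8 -1.1] yaw y -7.26
tool shift [0.047  0.0354 0.0008]
```

arm_command(
  rows=[
    {"fingers": -1, "x": 0.016, "y": 0.012, "z": 0, "ax": 0, "ay": 0, "az": 0},
    {"fingers": -1, "x": 0.016, "y": 0.012, "z": 0, "ax": 0, "ay": 0, "az": 0},
    {"fingers": -1, "x": 0.015, "y": 0.011, "z": 0.001, "ax": 0, "ay": 0, "az": 0},
    {"fingers": -1, "x": 0, "y": 0, "z": 0, "ax": 0, "ay": 0, "az": 0},
    {"fingers": -1, "x": 0, "y": 0, "z": 0, "ax": 0, "ay": 0, "az": 0},
    {"fingers": -1, "x": 0, "y": 0, "z": 0, "ax": 0, "ay": 0, "az": 0},
  ],
)

```text
clock: 10.28
tcp_pos: [0.5541, 0.1097, 0.2622]
orientation: [-2.363, -2.07, 0.001]
contact_force: [-0.7, -0.7, -1.5]
grip_width: 0.038
gripper_force: 61.1
```

```bash
python3 st.py
python3 - <<'E'
from h import *
g=grab('wrist','w7');W=pts(g);s=grab('scene','s7')
f=np.hstack([cv2.resize(s['frame'][110:270,200:360,::-1],(400,400)),cv2.resize(g['frame'][:,80:560,::-1],(400,400))]);cv2.imwrite('pics/c7.png',f)
for vv in (282,294,306): print(vv,[W[vv,uu].round(4).tolist() for uu in (290,316,340)])
E
```

```text
10.2833 [0.5541 0.1097 0.2622] [-0.92  0.32  0.77  1.82 -0.25  1.1  -0.19] 61.13765001296997 [-0.7 -0.7 -1.5] yaw y -7.55
tool shift [0.003  0.0013 0.0002]
282 [[0.5427, 0.1174, 0.2502], [0.555, 0.115, 0.2485], [0.5666, 0.1139, 0.2496]]
294 [[0.5435, 0.1171, 0.2625], [0.555, 0.1152, 0.2617], [0.5658, 0.1133, 0.2606]]
306 [[0.544, 0.1164, 0.2722], [0.555, 0.1152, 0.2728], [0.5651, 0.1134, 0.2719]]
```

View pics/c7.png

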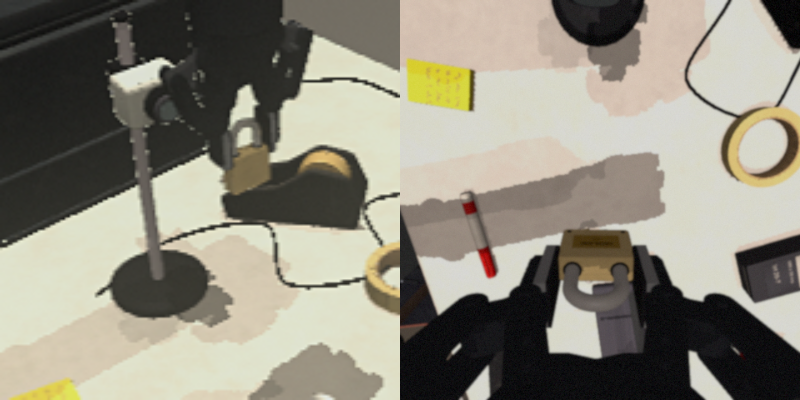

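The lock is upright with its plate toward the lens, about 123 mm in front of it and within a few mm of the line of sight. The arm is at rest, so I'm handing in.

```bash
python3 -c "
from h import *
print(abs(r.get_obs()['qvel']).max()); print(r.hand_in())"
```

```text
0.003698382375221038
the job is handed in; nothing more can be done
None
```

The padlock is off its hook and held motionless in the air about 12 cm in front of the lens, upright with its plate side facing the lens; the job is handed in, but no verdict came back.

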